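Set the stop of the pastry length gauge

TASK

On the bakery bench, the length gauge has a stiff white stop block on its rail. Nudge it gently along the rail, never with a hard shove, until its black pointer lines up with the marker clip that carries the round ball (not the one with the square block), without running past it, then leave it there.

Things in the scene. Friction and masses are not known exactly. Their poses are not given: they have to be found in the camera images.
- gauge: Aluminium length gauge fixed to the bench, 500 mm long, 140 mm wide. Origin: on the bench, under the middle of its dark rail. y runs along the rail, x across it to the white marker strip on the far edge, z up. Base top is 12 mm above the bench, rail top 20 mm; end cheeks 24 mm high lie 240 mm from the origin. Turned up to 0.27 rad.
- stop (a joint): Place of the stop block along the gauge's y, m: 0 with its middle over the gauge's origin; travel -0.175 to 0.175, starts near 0. White block, steel plate on top, 100 mm along the rail, 86 mm across, 20 to 62 mm above the bench: too broad to grip, pushed on an upright end face. Stiff: moves at about 7 N, stays where left. A shorter loose spare block lies off the gauge.
- stop_pointer (a point): Tip of the black pointer at the stop block's far top edge, at the middle of the block's length, 62 mm from the rail's middle line to the gauge's +x, 58 mm above the bench. A black line on the block's top leads to it. Axes as the gauge's.
- round_marker: Steel clip with a 28 mm ball on a thin post, fixed on the gauge's far strip 80 mm from the rail's middle line, 85 to 135 mm from the gauge's middle towards +y or -y. Origin: centre of its underside, 12 mm above the bench; ball top 68 mm above the bench; axes as the gauge's. The block passes beside it. The clip with a low square block, on the other side, is not the target.

How it is judged:
By the outcome, as a careful person would: the job done as asked, in the order asked, and still so for the second after the job is handed in, with the robot touching nothing.
It also fails if it takes over 35 s, if anything falls off the work surface, if the arm or the gripper's body presses on something with over 40 N, if the wrist force passes 120 N, or if a joint passes its speed limit or range.

ROBOT

A 6-joint arm with a two-finger parallel gripper is mounted at the origin on the work surface. World frame = base frame: x ahead of the robot, y to its left, z up, the work surface at z = 0. Lengths are in m, angles in rad, forces in N, time in s.
With the tool pointing down it reaches from about 0.275 to 0.975 m from the base axis. Payload 8.4 kg.
Tool frame: the origin (TCP) lies at the very end of the fingers, on their centre line; the grasp point (between the pads) lies 19 mm behind it; z points along the fingers, y is the direction in which the jaws open and shut (so a half turn about z gives the same grasp; the last joint's range is limited). The gripper opens to 92 mm and grips with 3 to 60 N. Pads are 20 mm wide; open, the fingers measure 128 mm over their backs; the gripper's body (75 mm by 189 mm) begins 69 mm behind the grasp point.
Start: joints at [-1.218, 0.353, 1.633, -0, 1.155, -0.002], TCP at [0.217, -0.586, 0.215] pointing down, gripper open.
Joint ranges: [-2.63, 2.63], [-0.92, 2.1], [0.06, 2.66], [-1.3, 4.44], [0, 2.69], [-3.02, 3.02]. Speed limits (rad/s): [2.22, 2.22, 2.79, 3.14, 3.14, 3.14].

INTERFACE

Orientations are given as a rotation vector (axis times angle).
In Python, from plant import robot, imaging, ticket gives the robot as it stands.
- The arm moves only by the tool move_arm, never from a script. Its argument "targets" is a list of rows, each a list of 7 numbers: the turn, a rotation vector about the tool's x, y, z in rad, then the shift along the tool's x, y, z in m, then the closure, from 0 (fully open) to 1 (shut). A call has 1 to 10 rows; each row is the pose to reach, as a shift and turn from the pose commanded when the call began, along the tool's axes at that moment; what a row does not reach only later rows make up. A row lasts 1/10 s, in which the tool goes at most 50 mm and 8.59 degrees, less where a joint would pass 70% of its speed; a pose out of reach is approached as far as the arm can. A call with a gripper value outside its range is refused whole. The fingers move at their own pace and stop on an object; "grip_force" is the grip in N (left out, the last holds). Time passes only in rows, so rows that repeat a pose let the fingers close. It gives the time, the measured TCP pose, the force and the opening at its end, in the units of the state.
- robot.observe(): the state, without advancing time (a new reading comes with each control period).
- imaging.read_camera(name): name is "side" or "top"; returns the picture (400x640x3 uint8, red, green, blue); there is no depth.
- imaging.camera_info(name): a dict with "fx", "fy", "cx", "cy" (pixels), "distortion" ([k1, k2, p1, p2, k3] as OpenCV has them; the pictures are not rectified), "rvec" (rotation vector, rad) and "tvec" (3), from world to camera coordinates, as OpenCV has them. Camera axes: x right, y down, z forward; pixel columns grow to the right and rows downward; lengths in m; the calibration is good to about 2 mm. A picture is of the moment at which its call begins. camera_info takes no time and is no camera call.
- ticket.hand_in(): hands the job in, once; it reports no verdict.
The state is a dict: "clock": time; "qpos": joint angles; "qvel": joint speeds; "joint_efforts": joint torques, N m; "tool_pos": TCP position; "eef_rot": TCP orientation; "ft_force": force on the tool from outside, world axes, zero at the start; "torque": the same for the moment, N m; "finger_gap": finger opening in m.
Only numpy, scipy, OpenCV 4.12 (cv2) and the standard library are available. Lean on these libraries where they do the work, as an engineer would, in place of code of your own. Each camera call takes 0.05 s, during which the arm holds its last target.

## Working session

There is one attempt and no reset: what is moved stays moved. The work goes in short steps, Python scripts to look and compute and a tool call to move; the robot and the scene stay as the last step left them, time stands still between calls to the robot, and variables do not carry over. Pictures are saved under pics/ and viewed, and the job is handed in when it is done.

Besides the shell and the picture viewer there is one more tool, called after ">>>" by a JSON object that holds its "method" and its "body", one argument or row to a line. move_arm: Moves the arm, as the interface text tells. Its arguments: {"type":"object","properties":{"targets":{"type":"array","items":{"type":"array","items":{"type":"number"}}},"grip_force":{"type":"number"}},"required":["targets"]}

```bash
mkdir -p pics; ls; python3 - <<'E'
from plant import robot, imaging, ticket
import cv2
print(robot.observe())
for n in("side","top"):
    im=imaging.read_camera(n); cv2.imwrite(f"pics/{n}0.png",im[:,:,::-1]); print(imaging.camera_info(n))
E
```

```text
pics
{'clock': 0.0, 'qpos': array([-1.21837859e+00,  3.53646043e-01,  1.63413223e+00,  6.89817192e-07,
        1.15517108e+00, -2.40728722e-03]), 'qvel': array([-0.00091863,  0.00057408,  0.00096695,  0.00098712, -0.00021421,
        0.00088005]), 'joint_efforts': array([ 1.25231486e-05, -5.93849695e+01, -3.34214008e+01,  6.97274250e-02,
        2.33483606e-02, -8.28607676e-05]), 'tool_pos': array([ 0.21696905, -0.58561087,  0.21386581]), 'eef_rot': array([-3.09096601e+00, -5.54202385e-01,  3.69919587e-04]), 'ft_force': array([-0.77287512, -0.31945298,  0.35792594]), 'torque': array([ 0.00133257, -0.00563753,  0.01779599]), 'finger_gap': 0.09204607006740718}
{'fx': 413.512883973562, 'fy': 413.512883973562, 'cx': 319.95614025491545, 'cy': 205.84474665130486, 'distortion': array([-0.0104436,  0.       ,  0.       ,  0.       ,  0.       ]), 'rvec': array([ 2.46364395, -0.15576256,  0.04229649]), 'tvec': array([-0.54446114,  0.09999251,  0.64358629])}
{'fx': 382.7795373744151, 'fy': 382.7795373744151, 'cx': 323.751442249374, 'cy': 198.4715044037652, 'distortion': array([-0.06464506,  0.        ,  0.        ,  0.        ,  0.        ]), 'rvec': array([ 2.14343717, -2.15160844,  0.16410369]), 'tvec': array([0.0136795 , 0.56078005, 0.65137573])}
```

View pics/side0.png

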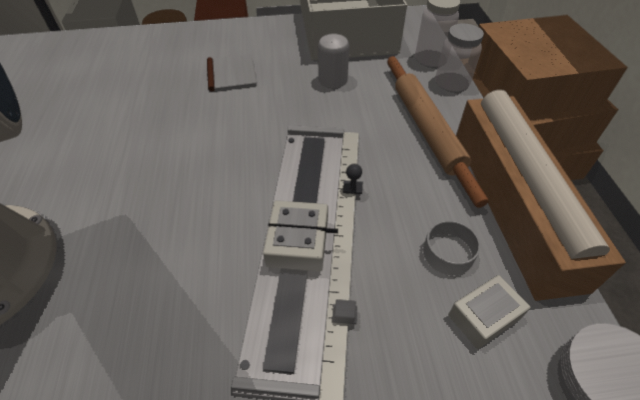

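View pics/top0.png

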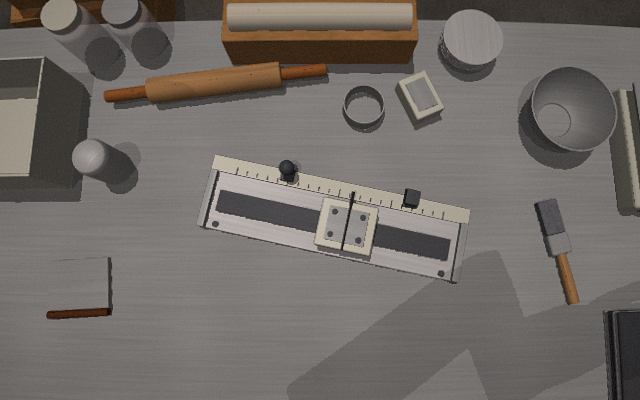

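The ball clip is at (288,168) in the top view and (354,172) in the side view. The square clip is at (412,198) in the top view. The stop is near (347,226) in the top view, with its pointer tip at about (353,193). Next I'll zoom in and measure.

```bash
python3 - <<'E'
import cv2
t=cv2.imread('pics/top0.png'); s=cv2.imread('pics/side0.png')
cv2.imwrite('pics/tz.png',cv2.resize(t[145:295,190:480],(0,0),fx=2.75,fy=2.75,interpolation=cv2.INTER_CUBIC))
cv2.imwrite('pics/sz.png',cv2.resize(s[150:330,230:390],(0,0),fx=3.3,fy=3.3,interpolation=cv2.INTER_CUBIC))
E
```

```text
(no output)
```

View pics/tz.png

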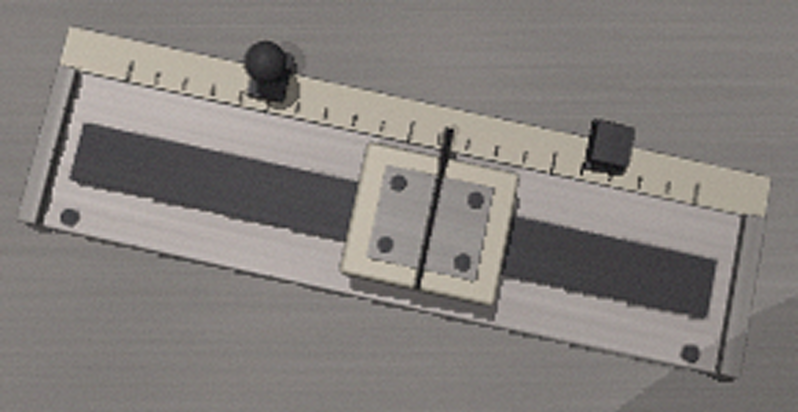

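View pics/sz.png

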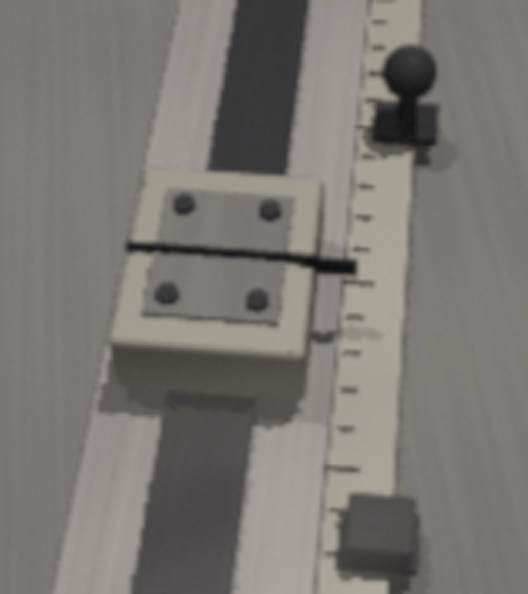

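```bash
cat > h.py <<'E'
import numpy as np, cv2
from plant import imaging
def cam(n):
    c=imaging.camera_info(n);K=np.array([[c['fx'],0,c['cx']],[0,c['fy'],c['cy']],[0,0,1]]);R=cv2.Rodrigues(c['rvec'])[0]
    return K,c['distortion'],R,np.array(c['tvec'])
def ray(n,p):
    K,d,R,t=cam(n);u=cv2.undistortPoints(np.array([[p]],float),K,d)[0,0]
    return -R.T@t, R.T@np.array([u[0],u[1],1])
def plane(n,p,z):
    o,d=ray(n,p);return o+d*(z-o[2])/d[2]
def tri(pt,ps):
    a,d=ray('top',pt);b,e=ray('side',ps)
    s=np.linalg.lstsq(np.c_[d,-e],b-a,rcond=None)[0]
    P,Q=a+d*s[0],b+e*s[1];return (P+Q)/2,np.linalg.norm(P-Q)
E
cat > m.py <<'E'
from h import *
np.set_printoptions(precision=4,suppress=True)
T=lambda x,y:((x+.5)/2.75+189.5,(y+.5)/2.75+144.5)
S=lambda x,y:((x+.5)/3.3+229.5,(y+.5)/3.3+149.5)
if __name__=="__main__":
    rc=[plane('top',T(*p),.020) for p in[(84,124),(70,181),(717,258),(705,318)]]
    print('rail',*rc)
    o=sum(rc)/4; yv=(rc[0]+rc[1]-rc[2]-rc[3])/2; L=np.linalg.norm(yv);yv/=L; xv=np.array([yv[1],-yv[0],0])
    print('o',o,'yaw',np.arctan2(-yv[0],yv[1]),'L',L)
    G=lambda p:((p-o)@xv,(p-o)@yv)
    for n,t,s,z in[('ball',(266,62),(410,71),.054),('tip',(449,128),(355,267),.058),('lineback',(418,288),(128,245),.062),
       ('c--',(344,272),(146,168),.062),('cbackright',(493,304),(113,345),.062),('cfarright',(519,173),(304,355),.062),('cfarleft',(370,143),(322,181),.062)]:
        a=plane('top',T(*t),z);b=plane('side',S(*s),z);print(n,a,G(a),b,G(b),*tri(T(*t),S(*s)))
E
python3 m.py
```

```text
rail [0.5812 0.2058 0.02  ] [0.542 0.214 0.02 ] [ 0.4881 -0.2232  0.02  ] [ 0.4482 -0.2132  0.02  ]
o [ 0.5149 -0.0041  0.02  ] yaw -0.2149196686466531 L 0.4381737001075534
ball [0.616  0.0785 0.054 ] (np.float64(0.08116525729941142), np.float64(0.10234649930269339)) [0.6164 0.0799 0.054 ] (np.float64(0.08129035833531337), np.float64(0.10376903800676059)) [0.6158 0.0784 0.0556] 0.000436931522512366
tip [ 0.5712 -0.0402  0.058 ] (np.float64(0.06267647413400934), np.float64(-0.02318871607312745)) [ 0.5701 -0.0396  0.058 ] (np.float64(0.06151060550158489), np.float64(-0.022915418749902983)) [ 0.5705 -0.0401  0.0588] 0.0010398788012801958
lineback [ 0.4689 -0.0189  0.062 ] (np.float64(-0.04175707354355644), np.float64(-0.0241965282914413)) [ 0.4696 -0.0172  0.062 ] (np.float64(-0.041477937393007806), np.float64(-0.02237886570042202)) [ 0.4693 -0.0187  0.064 ] 0.0008421033629140357
c-- [0.4791 0.0275 0.062 ] (np.float64(-0.04170090234778672), np.float64(0.023267227233670355)) [0.4801 0.0269 0.062 ] (np.float64(-0.04059517809840853), np.float64(0.02288123886172903)) [0.4796 0.0276 0.0611] 0.0009320982936090479
cbackright [ 0.4587 -0.0658  0.062 ] (np.float64(-0.04173635657855406), np.float64(-0.07219550348273704)) [ 0.4608 -0.0694  0.062 ] (np.float64(-0.03894228123405137), np.float64(-0.07530739132363176)) [ 0.4595 -0.0663  0.057 ] 0.0016305227874389625
cfarright [ 0.5413 -0.084   0.062 ] (np.float64(0.04285140093732041), np.float64(-0.07244261037870982)) [ 0.5413 -0.0848  0.062 ] (np.float64(0.04300022915698799), np.float64(-0.07320570045830681)) [ 0.5414 -0.0842  0.061 ] 6.976266697304973e-05
cfarleft [0.5609 0.0108 0.062 ] (np.float64(0.041824320624188345), np.float64(0.02443058831060708)) [0.5615 0.0083 0.062 ] (np.float64(0.042967636031415186), np.float64(0.022055815441338448)) [0.5617 0.0108 0.0587] 0.0004745668477514627
```

The two views agree to about 2 mm, and the sizes match. The rail is 438 mm long, the block is 96–100 × 85 mm, the tip is at gauge x 62 mm and the ball at x 81 mm. The gauge yaw is −0.215 rad. The pointer sits at gauge y ≈ −0.023 and the ball at +0.103, so the block needs to move about 126 mm towards +y. I'll bring the closed fingers behind its −y face.

>>> {"method": "move_arm", "body": {
  "targets": [
    [0,0,-0.1,0.04,-0.034,0,1],
    [0,0,-0.2,0.08,-0.068,0,1],
    [0,0,-0.3,0.12,-0.1,0,1],
    [0,0,-0.4,0.16,-0.135,0,1],
    [0,0,-0.5,0.2,-0.17,0,1],
    [0,0,-0.6,0.24,-0.2,0,1],
    [0,0,-0.7,0.28,-0.235,0,1],
    [0,0,-0.8,0.32,-0.27,0,1],
    [0,0,-0.9,0.36,-0.3,0,1],
    [0,0,-1.0,0.39,-0.325,0,1]
  ],
  "grip_force": 30
}}

```text
clock: 1.1
tool_pos: [0.4666, -0.1506, 0.2146]
eef_rot: [2.444, 1.974, 0.0]
ft_force: [0.7, -0.7, 0.0]
finger_gap: 0.0141
```

```bash
cat > w.py <<'E'
from m import *
from plant import robot
from scipy.spatial.transform import Rotation as Ro
def where():
    s=robot.observe();o=np.array([.5149,-.0041,0]);yv=np.array([np.sin(.2149),np.cos(.2149),0]);xv=np.array([yv[1],-yv[0],0])
    R=Ro.from_rotvec(s['eef_rot']).as_matrix();p=s['tool_pos'];g=np.array([(p-o)@xv,(p-o)@yv,p[2]])
    print('t',s['clock'],'pos',p,'gauge',g,'F gauge',np.array([s['ft_force']@xv,s['ft_force']@yv,s['ft_force'][2]]),'gap',s['finger_gap'])
    print('toolx in gauge',R[:,0]@xv,R[:,0]@yv,R[2,0],'tooly',R[:,1]@xv,R[:,1]@yv,'z',R[:,2])
if __name__=="__main__": where()
E
python3 w.py
```

```text
t 1.1 pos [ 0.4666 -0.1506  0.2146] gauge [-0.016  -0.1534  0.2146] F gauge [ 0.8614 -0.5253  0.039 ] gap 0.014097821133101169
toolx in gauge -0.003003946382101227 0.9999954842235946 -8.85355957783076e-05 tooly 0.9999954795004518 0.0030039579843921943 z [ 0.0001 -0.0001 -1.    ]
```

>>> {"method": "move_arm", "body": {
  "targets": [
    [0,0,0,0.015,0.007,0.03,1],
    [0,0,0,0.03,0.014,0.065,1],
    [0,0,0,0.03,0.014,0.1,1],
    [0,0,0,0.03,0.014,0.13,1],
    [0,0,0,0.03,0.014,0.15,1],
    [0,0,0,0.03,0.014,0.165,1],
    [0,0,0,0.03,0.014,0.173,1],
    [0,0,0,0.03,0.014,0.173,1],
    [0,0,0,0.03,0.014,0.173,1]
  ]
}}

```text
clock: 2.0
tool_pos: [0.4864, -0.1263, 0.042]
eef_rot: [2.448, 1.969, 0.0]
ft_force: [-0.1, 0.1, 0.3]
finger_gap: 0.0006
```

```bash
python3 w.py
```

```text
t 2.0 pos [ 0.4864 -0.1263  0.042 ] gauge [-0.0018 -0.1255  0.042 ] F gauge [-0.0879  0.102   0.2603] gap 0.0006107836069078519
toolx in gauge 0.0011831828518951255 0.9999992999839927 -1.0481591844397394e-05 tooly 0.9999992490119104 -0.0011831794430138727 z [ 0.0003 -0.0001 -1.    ]
```

Approach quickly at first, then creep into contact.

>>> {"method": "move_arm", "body": {
  "targets": [
    [0,0,0,0.01,0,0,1],
    [0,0,0,0.02,0,0,1],
    [0,0,0,0.028,0,0,1],
    [0,0,0,0.032,0,0,1],
    [0,0,0,0.034,0,0,1],
    [0,0,0,0.036,0,0,1],
    [0,0,0,0.038,0,0,1],
    [0,0,0,0.04,0,0,1],
    [0,0,0,0.042,0,0,1],
    [0,0,0,0.044,0,0,1]
  ]
}}

```text
clock: 3.0
tool_pos: [0.4955, -0.0832, 0.0416]
eef_rot: [-2.448, -1.969, 0.0]
ft_force: [-0.0, -0.8, 0.7]
finger_gap: 0.0005
```

```bash
python3 w.py
```

```text
t 3.0 pos [ 0.4955 -0.0832  0.0416] gauge [-0.002  -0.0814  0.0416] F gauge [ 0.1537 -0.7362  0.6867] gap 0.000506736132918197
toolx in gauge 0.0013361649863342802 0.9999991071455278 -1.926852500429593e-05 tooly 0.9999991068675298 -0.0013361655722162222 z [-0. -0. -1.]
```

No contact yet, since the force is about 0.7 N. I'll keep creeping.

>>> {"method": "move_arm", "body": {
  "targets": [
    [0,0,0,0.001,0,0,1],
    [0,0,0,0.002,0,0,1],
    [0,0,0,0.003,0,0,1],
    [0,0,0,0.004,0,0,1],
    [0,0,0,0.005,0,0,1],
    [0,0,0,0.006,0,0,1],
    [0,0,0,0.007,0,0,1],
    [0,0,0,0.008,0,0,1],
    [0,0,0,0.009,0,0,1],
    [0,0,0,0.01,0,0,1]
  ]
}}

```text
clock: 4.0
tool_pos: [0.4975, -0.0744, 0.0416]
eef_rot: [2.447, 1.969, -0.002]
ft_force: [-0.8, -6.7, 1.0]
finger_gap: 0.0005
```

```bash
python3 w.py
```

```text
t 4.0 pos [ 0.4975 -0.0744  0.0416] gauge [-0.002  -0.0724  0.0416] F gauge [ 0.6313 -6.7321  0.9968] gap 0.0004895547565656653
toolx in gauge 0.0005137041757958309 0.999998920613798 -0.0013765461337154686 tooly 0.9999998669129574 -0.0005136379292338003 z [-0.0002 -0.0014 -1.    ]
```

In contact and sliding at about 6.7 N. Next, a steady slow push of about 80 mm, then another look.

>>> {"method": "move_arm", "body": {
  "targets": [
    [0,0,0,0.003,0,0,1],
    [0,0,0,0.007,0,0,1],
    [0,0,0,0.011,0,0,1],
    [0,0,0,0.015,0,0,1],
    [0,0,0,0.019,0,0,1],
    [0,0,0,0.023,0,0,1],
    [0,0,0,0.027,0,0,1],
    [0,0,0,0.031,0,0,1],
    [0,0,0,0.035,0,0,1],
    [0,0,0,0.039,0,0,1]
  ]
}}

```text
clock: 5.0
tool_pos: [0.506, -0.0364, 0.0416]
eef_rot: [2.446, 1.969, -0.002]
ft_force: [0.1, -7.8, -0.1]
finger_gap: 0.0008
```

>>> {"method": "move_arm", "body": {
  "targets": [
    [0,0,0,0.004,0,0,1],
    [0,0,0,0.008,0,0,1],
    [0,0,0,0.012,0,0,1],
    [0,0,0,0.016,0,0,1],
    [0,0,0,0.02,0,0,1],
    [0,0,0,0.024,0,0,1],
    [0,0,0,0.028,0,0,1],
    [0,0,0,0.031,0,0,1],
    [0,0,0,0.033,0,0,1],
    [0,0,0,0.034,0,0,1]
  ]
}}

```text
clock: 6.0
tool_pos: [0.5134, -0.003, 0.0416]
eef_rot: [2.446, 1.969, -0.001]
ft_force: [0.7, -8.0, 1.1]
finger_gap: 0.0003
```

```bash
cat > look.py <<'E'
import sys,cv2
from w import *
k=sys.argv[1]; where()
ims=[]
for n,(y,x,h,w) in(('top',(145,240,110,160)),('side',(120,260,160,130))):
    im=imaging.read_camera(n)[:,:,::-1].copy(); cv2.imwrite(f'pics/{n}{k}.png',im)
    f=5 if n=='top' else 3.75
    cv2.imwrite(f'pics/{n}z{k}.png',cv2.resize(im[y:y+h,x:x+w],(0,0),fx=f,fy=f,interpolation=cv2.INTER_CUBIC))
E
python3 look.py 1
```

```text
t 6.0 pos [ 0.5134 -0.003   0.0416] gauge [-0.0017  0.0007  0.0416] F gauge [ 2.3891 -7.6924  1.0957] gap 0.0003038485562074122
toolx in gauge 0.0004757073494728623 0.9999989937867506 -0.0013364609997782739 tooly 0.9999998173999057 -0.00047520879716193067 z [ 0.0001 -0.0014 -1.    ]
```

View pics/topz1.png

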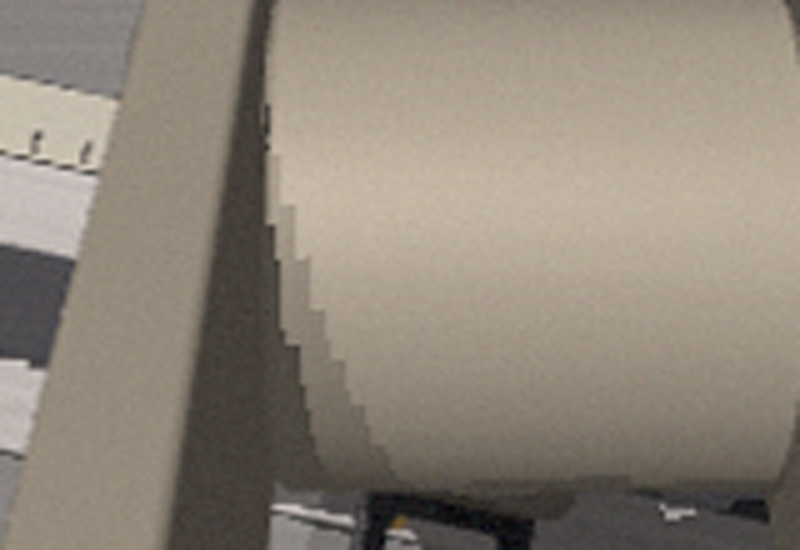

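View pics/sidez1.png

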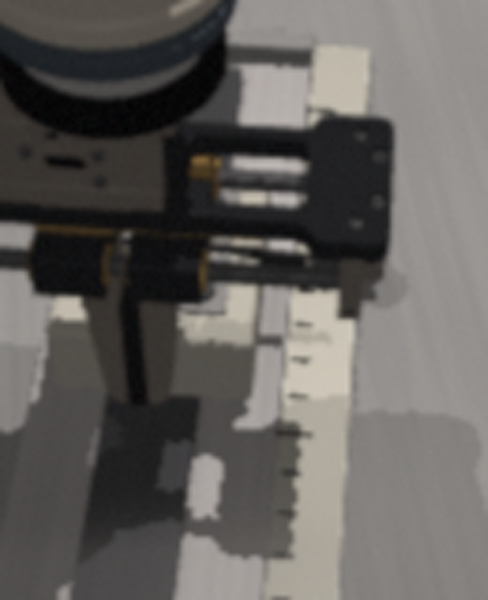

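The arm hides the pointer in both views. By dead reckoning the tip is at about 0.061 and the ball at 0.103. I'll push another 28 mm, back away and measure.

>>> {"method": "move_arm", "body": {
  "targets": [
    [0,0,0,0.003,0,0,1],
    [0,0,0,0.006,0,0,1],
    [0,0,0,0.01,0,0,1],
    [0,0,0,0.014,0,0,1],
    [0,0,0,0.018,0,0,1],
    [0,0,0,0.021,0,0,1],
    [0,0,0,0.024,0,0,1],
    [0,0,0,0.026,0,0,1],
    [0,0,0,0.027,0,0,1],
    [0,0,0,0.028,0,0,1]
  ]
}}

```text
clock: 7.1
tool_pos: [0.5195, 0.0242, 0.0416]
eef_rot: [2.446, 1.969, -0.001]
ft_force: [0.9, -7.7, -0.0]
finger_gap: 0.0005
```

```bash
python3 w.py
```

```text
t 7.1 pos [0.5195 0.0242 0.0416] gauge [-0.0016  0.0286  0.0416] F gauge [ 2.4875 -7.2939 -0.0106] gap 0.00047313764781834036
toolx in gauge 0.0005078360608147008 0.999998933656379 -0.001369229214040317 tooly 0.9999997425043473 -0.000507141259642911 z [ 0.0002 -0.0014 -1.    ]
```

>>> {"method": "move_arm", "body": {
  "targets": [
    [0,0,0,-0.004,0,0,1],
    [0,0,0,-0.02,0,0,1],
    [0,0,0,-0.05,0,-0.02,1],
    [0,0,0,-0.09,0,-0.04,1],
    [0,0,0,-0.13,0,-0.06,1],
    [0,0,0,-0.17,0,-0.07,1],
    [0,0,0,-0.21,0,-0.07,1],
    [0,0,0,-0.25,0,-0.07,1],
    [0,0,0,-0.29,0,-0.07,1],
    [0,0,0,-0.32,0,-0.07,1]
  ]
}}

```text
clock: 8.1
tool_pos: [0.45, -0.2895, 0.1117]
eef_rot: [2.449, 1.968, 0.0]
ft_force: [0.0, -0.6, -0.6]
finger_gap: 0.0002
```

```bash
python3 look.py 2
```

```text
t 8.1 pos [ 0.45   -0.2895  0.1117] gauge [-0.0025 -0.2927  0.1117] F gauge [ 0.1488 -0.6089 -0.6373] gap 0.00022554232464843852
toolx in gauge 0.0021050832710290284 0.999997779572263 -9.733943717185484e-05 tooly 0.9999976570477059 -0.002105033884879194 z [ 0.0005 -0.0002 -1.    ]
```

View pics/topz2.png

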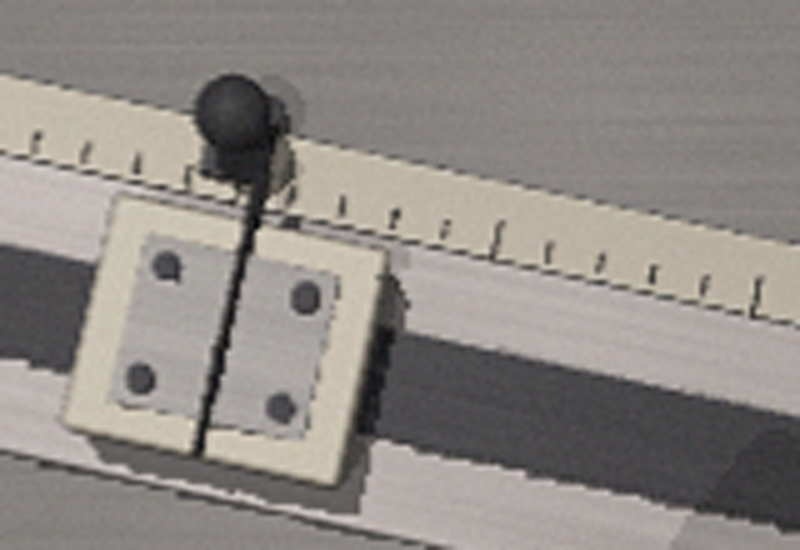

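View pics/sidez2.png

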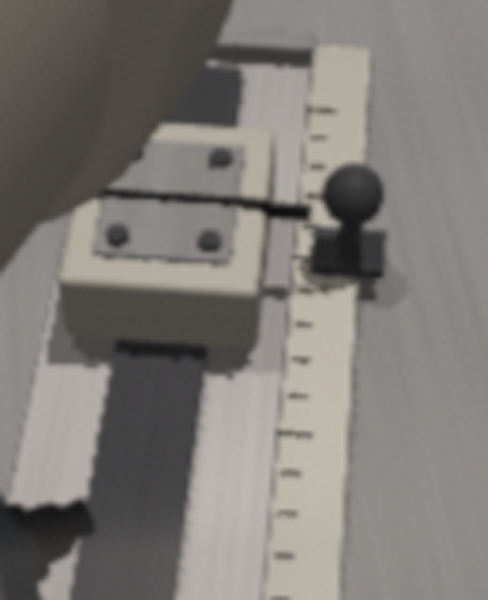

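The arm is clear of the pointer. In the top zoom the line runs from (199,455) to (255,215), with the ball at (233,112). In the side zoom the tip is at (307,211) and the ball at (353,192). Measuring now.

```bash
cat > m2.py <<'E'
from w import *
import sys
k,prior=sys.argv[1],None
o=np.array([.5149,-.0041,0]);yv=np.array([np.sin(.2149),np.cos(.2149),0]);xv=np.array([yv[1],-yv[0],0])
G=lambda p:np.array([(p-o)@xv,(p-o)@yv])
def proj(n,P):
    c=imaging.camera_info(n);K,d,R,t=cam(n);return cv2.projectPoints(np.array([P],float),np.array(c['rvec']),t,K,d)[0][0,0]
# ball from frame 0 & now: hough-ish via fit on dark mask around expected centre
for kk in('0',k):
  for n,c0 in(('top',(286.7,167.5)),('side',(354.2,171.5))):
    g=cv2.cvtColor(cv2.imread(f'pics/{n}{kk}.png'),cv2.COLOR_BGR2GRAY)
    x,y=int(c0[0])-15,int(c0[1])-15
    p=cv2.resize(g[y:y+31,x:x+31],(0,0),fx=8,fy=8,interpolation=cv2.INTER_CUBIC)
    h=cv2.HoughCircles(p,cv2.HOUGH_GRADIENT,1,500,param1=80,param2=8,minRadius=45,maxRadius=80)
    q=h[0,0]; px=((q[0]+.5)/8-.5+x,(q[1]+.5)/8-.5+y); P=plane(n,px,.054); print(kk,n,'ball px',np.round(px,2),'r',q[2]/8,G(P))
# top line: in gauge coords sample x from -.035..+.035 at z=.062, find darkest y
g=cv2.cvtColor(cv2.imread(f'pics/top{k}.png'),cv2.COLOR_BGR2GRAY).astype(np.float32)
y0=float(sys.argv[2])
for n in('top','side'):
  g=cv2.cvtColor(cv2.imread(f'pics/{n}{k}.png'),cv2.COLOR_BGR2GRAY).astype(np.float32)
  out=[]
  for x in np.arange(-.037,.039,.004):
    ys=np.arange(y0-.008,y0+.008,.0004)
    pts=np.array([proj(n,o+x*xv+yy*yv+[0,0,.062]) for yy in ys],np.float32)
    v=cv2.remap(g,pts[:,0].reshape(1,-1),pts[:,1].reshape(1,-1),cv2.INTER_LINEAR)[0]
    w=np.clip(np.percentile(v,60)-20-v,0,None); out.append((w*ys).sum()/w.sum() if w.sum()>0 else np.nan)
  print(n,'line y mm',np.round(np.array(out)*1e3,1))
E
python3 m2.py 2 0.0886; python3 - <<'E'
from m2 import *
E
python3 m2.py 0 -0.0235 | grep line
```

```text
0 top ball px [286.   167.12] r 7.7125 [0.0812 0.1031]
0 side ball px [353.62 171.62] r 8.0 [0.0809 0.1026]
2 top ball px [286.12 167.12] r 7.8 [0.0812 0.1028]
2 side ball px [353.62 171.38] r 8.0125 [0.0808 0.1032]
top line y mm [87.  87.2 86.7 87.1 87.1 86.5 87.1 86.5 87.4 86.5 86.8 86.6 86.7 86.7
 86.9 86.7 86.9 86.9 86.1]
top line y mm [-23.1 -23.3 -23.3 -23.4 -23.3 -23.2 -23.4 -23.1 -23.4 -23.4 -23.4 -23.5Traceback (most recent call last):
  File "m2.py", line 24, in <module>
    pts=np.array([proj(n,o+x*xv+yy*yv+[0,0,.062]) for yy in ys],np.float32)
                  ~~~~^^^^^^^^^^^^^^^^^^^^^^^^^^^
  File "m2.py", line 7, in proj
    c=imaging.camera_info(n);K,d,R,t=cam(n);return cv2.projectPoints(np.array([P],float),np.array(c['rvec']),t,K,d)[0][0,0]
                                     ~~~^^^
  File "h.py", line 4, in cam
    c=imaging.camera_info(n);K=np.array([[c['fx'],0,c['cx']],[0,c['fy'],c['cy']],[0,0,1]]);R=cv2.Rodrigues(c['rvec'])[0]
ValueError: time passes only in moves, steps and waits
Traceback (most recent call last):
  File "m2.py", line 3, in <module>
    k,prior=sys.argv[1],None
            ~~~~~~~~^^^
IndexError: list index out of range
Traceback (most recent call last):
  File "m2.py", line 24, in <module>
    pts=np.array([proj(n,o+x*xv+yy*yv+[0,0,.062]) for yy in ys],np.float32)
                  ~~~~^^^^^^^^^^^^^^^^^^^^^^^^^^^
  File "m2.py", line 7, in proj
    c=imaging.camera_info(n);K,d,R,t=cam(n);return cv2.projectPoints(np.array([P],float),np.array(c['rvec']),t,K,d)[0][0,0]
ValueError: time passes only in moves, steps and waits
```

The script made too many camera_info calls, so I'll cache it.

```bash
python3 - <<'E'
s=open('h.py').read().replace("from plant import imaging","from plant import imaging\nfrom functools import lru_cache\n@lru_cache(None)\ndef ci(n): return imaging.camera_info(n)").replace("c=imaging.camera_info(n);K","c=ci(n);K")
open('h.py','w').write(s)
s=open('m2.py').read().replace("imaging.camera_info(n)","ci(n)");open('m2.py','w').write(s)
E
python3 m2.py 2 0.0868; python3 m2.py 0 -0.0235 | grep -A3 line
```

```text
0 top ball px [286.   167.12] r 7.7125 [0.0812 0.1031]
0 side ball px [353.62 171.62] r 8.0 [0.0809 0.1026]
2 top ball px [286.12 167.12] r 7.8 [0.0812 0.1028]
2 side ball px [353.62 171.38] r 8.0125 [0.0808 0.1032]
top line y mm [87.  87.2 86.7 87.1 87.1 86.5 87.1 86.5 87.4 86.5 86.8 86.6 86.8 86.7
 86.9 86.7 86.9 86.9 86.1]
side line y mm [ nan  nan 87.5 87.7 87.3 87.2 87.4 87.5 87.4 86.9 87.3 87.2 87.2 87.3
 87.5 87.2 86.8 87.1 86.1]
top line y mm [-23.1 -23.3 -23.3 -23.4 -23.3 -23.2 -23.4 -23.1 -23.4 -23.4 -23.4 -23.5
 -23.5 -23.6 -23.3 -23.6 -23.3 -23.7 -23.7]
side line y mm [-23.  -23.1 -22.6 -22.8 -22.7 -22.7 -22.7 -22.4 -22.9 -22.7 -23.  -22.8
 -22.5 -22.7 -22.7 -23.1 -22.8 -23.  -23.4]
```

The tip is now at y = 87.0 mm and the ball at 102.9 mm, with both views within 0.7 mm. About 15.9 mm remains. TCP 28.6 mm corresponds to the tip at 87.0, so the final TCP should be about 44 mm.

>>> {"method": "move_arm", "body": {
  "targets": [
    [0,0,0,0.04,0,0,1],
    [0,0,0,0.08,0,0,1],
    [0,0,0,0.12,0,0,1],
    [0,0,0,0.16,0,0,1],
    [0,0,0,0.2,0,0.02,1],
    [0,0,0,0.23,0,0.04,1],
    [0,0,0,0.26,0,0.06,1],
    [0,0,0,0.28,0,0.07,1],
    [0,0,0,0.29,0,0.07,1],
    [0,0,0,0.3,0,0.07,1]
  ]
}}

```text
clock: 9.2
tool_pos: [0.5148, 0.0066, 0.0417]
eef_rot: [-2.447, -1.97, 0.001]
ft_force: [-0.3, -0.3, 1.0]
finger_gap: 0.0007
```

```bash
python3 w.py
```

```text
t 9.2 pos [0.5148 0.0066 0.0417] gauge [-0.0023  0.0105  0.0417] F gauge [-0.2712 -0.3666  0.9547] gap 0.0007318235912206824
toolx in gauge 0.00021774779809244124 0.9999999756738486 -3.518805285526483e-05 tooly 0.9999998242571 -0.00021776716849325773 z [-0.0005  0.0001 -1.    ]
```

>>> {"method": "move_arm", "body": {
  "targets": [
    [0,0,0,0.006,0,0,1],
    [0,0,0,0.01,0,0,1],
    [0,0,0,0.013,0,0,1],
    [0,0,0,0.015,0,0,1],
    [0,0,0,0.017,0,0,1],
    [0,0,0,0.019,0,0,1],
    [0,0,0,0.021,0,0,1],
    [0,0,0,0.023,0,0,1],
    [0,0,0,0.025,0,0,1],
    [0,0,0,0.027,0,0,1]
  ]
}}

```text
clock: 10.2
tool_pos: [0.5206, 0.031, 0.0416]
eef_rot: [2.447, 1.969, -0.002]
ft_force: [-0.1, -7.8, 2.9]
finger_gap: 0.0004
```

```bash
python3 w.py
```

```text
t 10.2 pos [0.5206 0.031  0.0416] gauge [-0.0019  0.0355  0.0416] F gauge [ 1.5999 -7.6779  2.8654] gap 0.00039168010831952836
toolx in gauge 0.0006183066926822338 0.9999985222209203 -0.0016041361566563866 tooly 0.9999997952630143 -0.0006185703075404848 z [-0.0005 -0.0015 -1.    ]
```

>>> {"method": "move_arm", "body": {
  "targets": [
    [0,0,0,0.001,0,0,1],
    [0,0,0,0.002,0,0,1],
    [0,0,0,0.003,0,0,1],
    [0,0,0,0.004,0,0,1],
    [0,0,0,0.005,0,0,1],
    [0,0,0,0.006,0,0,1],
    [0,0,0,0.006,0,0,1],
    [0,0,0,0.006,0,0,1]
  ]
}}

```text
clock: 11.0
tool_pos: [0.522, 0.0369, 0.0417]
eef_rot: [2.447, 1.969, -0.002]
ft_force: [-0.5, -6.3, 2.9]
finger_gap: 0.0006
```

```bash
python3 w.py
```

```text
t 11.0 pos [0.522  0.0369 0.0417] gauge [-0.0018  0.0416  0.0417] F gauge [ 0.9056 -6.2715  2.9361] gap 0.0006115817373625214
toolx in gauge 0.0006982080532719981 0.9999989178505913 -0.001294914345188175 tooly 0.9999997558606094 -0.0006982437307079664 z [-0.0003 -0.0013 -1.    ]
```

>>> {"method": "move_arm", "body": {
  "targets": [
    [0,0,0,0.0005,0,0,1],
    [0,0,0,0.001,0,0,1],
    [0,0,0,0.0015,0,0,1],
    [0,0,0,0.002,0,0,1],
    [0,0,0,0.002,0,0,1],
    [0,0,0,0.002,0,0,1]
  ]
}}

```text
clock: 11.6
tool_pos: [0.5224, 0.0388, 0.0417]
eef_rot: [2.447, 1.969, -0.002]
ft_force: [-0.9, -6.1, 2.8]
finger_gap: 0.0003
```

```bash
python3 w.py
```

```text
t 11.6 pos [0.5224 0.0388 0.0417] gauge [-0.0018  0.0435  0.0417] F gauge [ 0.4097 -6.1353  2.7769] gap 0.0002630377854187854
toolx in gauge 0.0007209182683950838 0.9999988156128602 -0.001359797679112893 tooly 0.99999973950078 -0.0007209661601973655 z [-0.0003 -0.0013 -1.    ]
```

>>> {"method": "move_arm", "body": {
  "targets": [
    [0,0,0,-0.004,0,0,1],
    [0,0,0,-0.02,0,0,1],
    [0,0,0,-0.05,0,-0.02,1],
    [0,0,0,-0.09,0,-0.04,1],
    [0,0,0,-0.13,0,-0.06,1],
    [0,0,0,-0.17,0,-0.07,1],
    [0,0,0,-0.21,0,-0.07,1],
    [0,0,0,-0.25,0,-0.07,1],
    [0,0,0,-0.29,0,-0.07,1],
    [0,0,0,-0.33,0,-0.07,1]
  ]
}}

```text
clock: 12.6
tool_pos: [0.4504, -0.2847, 0.1116]
eef_rot: [-2.448, -1.969, -0.0]
ft_force: [0.4, 0.6, -0.5]
finger_gap: 0.0007
```

```bash
python3 look.py 3; python3 m2.py 3 0.102
```

```text
t 12.6 pos [ 0.4504 -0.2847  0.1116] gauge [-0.0032 -0.2879  0.1116] F gauge [ 0.2427  0.6632 -0.4577] gap 0.0006959807185444101
toolx in gauge 0.0014954656886108566 0.9999988771478221 9.63611394650124e-05 tooly 0.9999988799072277 -0.0014954715928516215 z [ 0.0001  0.0001 -1.    ]
0 top ball px [286.   167.12] r 7.7125 [0.0812 0.1031]
0 side ball px [353.62 171.62] r 8.0 [0.0809 0.1026]
3 top ball px [285.88 167.12] r 7.65 [0.0811 0.1033]
3 side ball px [353.62 171.5 ] r 7.8875 [0.0808 0.1029]
top line y mm [101.6 101.8 102.  101.9 102.  101.  101.6 102.1 101.7 101.5 101.6 101.8
 101.6 101.6 101.8 101.8 101.6 101.1 101.2]
side line y mm [  nan   nan 102.  102.3 102.5 101.6 102.3 102.1 102.  102.1 102.2 102.3
 101.8 102.3 102.  101.9 102.  101.7 101.1]
```

View pics/topz3.png

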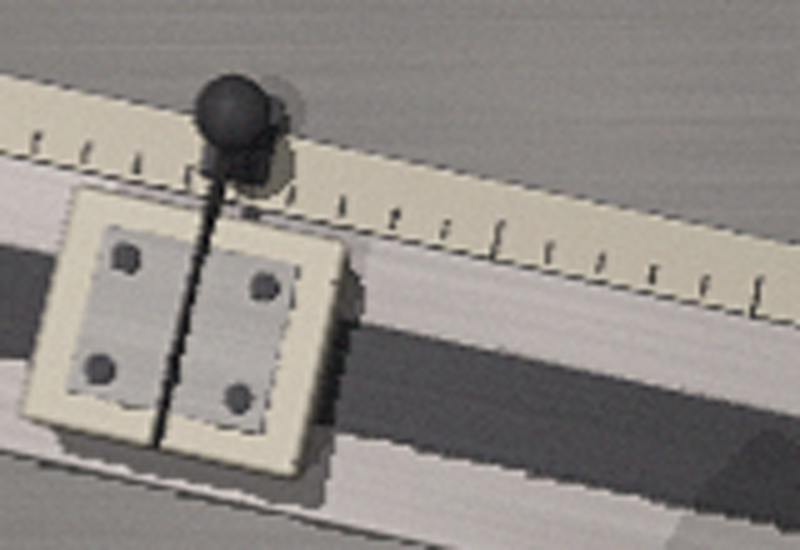

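View pics/sidez3.png

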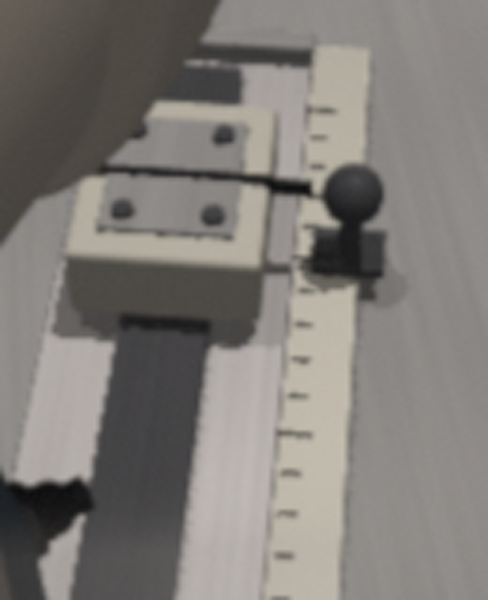

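In both views the pointer line runs up to the ball. The tip is at 101.9 mm and the ball at 103.0 mm, about 1 mm short of the centre and not past it. The arm is well clear, so I'm handing in.

```bash
python3 -c "
from plant import ticket; print(ticket.hand_in())"
```

```text
the job is handed in; nothing more can be done
None
```

I pushed the stop block about 125 mm along the rail towards the ball clip and left it with its pointer lined up, about 1 mm short of the ball's centre. I used the closed fingers in slow pushes, with about 8 N the highest force I read, and stopped once partway to back off and re-measure.

- **Alignment:** in the last pictures the pointer is at 101.6–102.1 mm along the gauge, and the ball's centre is at about 103.0 mm. So the pointer is roughly 1 mm short (0.8–1.7 mm depending on the view) and has not run past.
- **View agreement:** the two cameras agreed to within about 0.5 mm. In the top view the line's slope suggested a gauge angle error of about 0.006 rad, worth at most 0.5 mm. I left the block there rather than risk pushing it too far.
- **State at hand-in:** the arm was about 0.3 m clear of the block and touching nothing, at about 12.7 s of the 35 s allowed.

One script failed on a limit on camera calibration calls. I fixed it, and it did not affect the arm.

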